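Put the hitch balls away in their bins

ROBOT

A 7-joint arm with a two-finger parallel gripper is mounted at the origin on the work surface. World frame = base frame: x ahead of the robot, y to its left, z up, the work surface at z = 0. Lengths are in mm, angles in degrees, forces in N, time in s.
With the tool pointing down it reaches from about 400 to 850 mm from the base axis. Payload 4.5 kg.
Tool frame: the origin (TCP) lies midway between the tips of the shut fingers; the grasp point (between the pads) lies 19 mm behind it; z points along the fingers, y is the line along which they close (so a half turn about z gives the same grasp; the last joint's range is limited). The gripper opens to 85 mm and grips with 20 to 120 N. Pads are 22 mm wide; open, the fingers measure 114 mm over their backs; the gripper's body (76 mm by 85 mm) begins 54 mm behind the grasp point. The pads swing forward as they close: fully open they stand 13 mm farther back than shut.
Start: joints at [67.769, 39.483, -11.15, 89.685, 9.013, 51.709, -12.324], TCP at [255.908, -570.233, 231.317] pointing down, gripper open.
Joint ranges: [-172.22, 172.22], [-26.19, 119.32], [-84.43, 86.54], [7.71, 146.69], [-57.33, 237.33], [2.42, 119.75], [-152.13, 152.13]. Speed limits (degrees/s): [147.25, 147.25, 180, 180, 180, 180, 180].

INTERFACE

Orientations are given as a 3x3 rotation matrix whose columns are the frame's x, y, z axes.
In Python, from workcell import get_obs, imaging, order gives the robot as it stands. The module is installed in compiled form; this text tells all that it offers.
- The arm moves only by the shell command python3 -m crank 'ROWS' [OPENING]. ROWS is JSON, a list of rows, each a list of 2 entries, a list of its own where there are three numbers: the shift along the world's x, y, z in units of 50 mm (1.0 is 50 mm), then the turn, a rotation vector about the world's x, y, z in units of 8 degrees (1.0 is 8 degrees). In form: [[[x, y, z], [ax, ay, az]], ...]. A call has 1 to 12 rows; each row is the pose to reach, as a shift and turn from the pose commanded when the call began; what a row does not reach only later rows make up. A row lasts 1/10 s, in which the tool goes at most 50 mm and 8.59 degrees, less where a joint would pass 70% of its speed; a pose out of reach is approached as far as the arm can. A call with a gripper value outside its range is refused whole. OPENING is the finger opening in mm, from 0 to 85.4, set as the call begins (- or left out, the last holds). The fingers move at their own pace and stop on an object; the grip force is fixed at half the most. Time passes only in rows, so rows that repeat a pose let the fingers close. It gives the time, the measured TCP pose, the force, the opening and the grip force at its end, in the units of the state.
- get_obs(): the state, without advancing time (a new reading comes with each control period).
- imaging.grab_frame(name): name is "side" or "top"; returns a dict with "pixels" (480x640x3 uint8, red, green, blue), "mtx" (3x3 intrinsics, pixels), "R" (3x3) and "t" (3): a world point X has camera coordinates R X + t. Camera axes: x right, y down, z forward; pixel columns grow to the right and rows downward; lengths in mm; the calibration is good to about 2 mm. A picture is of the moment at which its call begins. There is no depth.
- order.sign_off(): hands the job in; it is judged then, once.
The state is a dict: "time": time; "qpos": joint angles; "joint_velocities": joint speeds; "joint_efforts": joint torques, N m; "tcp_pos": TCP position; "eef_rot": TCP orientation; "ft_force": force on the tool from outside, world axes, zero at the start; "ft_torque": the same for the moment, N m; "width": finger opening in mm; "finger_force": force on a finger pad.
Only numpy, scipy, OpenCV 4.12 (cv2) and the standard library are available. Lean on these libraries where they do the work, as an engineer would, in place of code of your own. Each camera call takes 0.05 s, during which the arm holds its last target. There are 200 camera calls.

TASK

Put the two trailer hitch balls standing on the bench away: the large one into the deep bin that already holds a large one, the small one into the bin that already holds a small one. Lower each ball gently to the floor of its bin before letting go, without dropping or banging it, so that it stands on its flat crown with the shank straight up as it does now. Do not push or tip the balls already in the bins, and leave everything else where it is.

Things in the scene. Friction and masses are not known exactly. Their poses are not given: they have to be found in the camera images.
- ball_large: Large steel trailer hitch ball standing upside down on its flat crown, shank up, on the bench, to be put away. Origin: centre of the crown (underside); z up along the shank. Ball 60 mm diameter, centre at z 26 mm; crown 30 mm diameter; flange 44 mm diameter, z 55 to 63 mm; threaded shank 24 mm diameter, z 63 to 108 mm (top). About 0.75 kg. Yaw means nothing. Hold it by the shank.
- ball_small: Small steel trailer hitch ball standing upside down on its flat crown, shank up, on the bench, to be put away. Origin: centre of the crown (underside); z up along the shank. Ball 48 mm diameter, centre at z 20 mm; crown 26.5 mm diameter; flange 36 mm diameter, z 43.8 to 51.8 mm; threaded shank 18 mm diameter, z 51.8 to 96.8 mm (top). About 0.42 kg. Yaw means nothing. Hold it by the shank.
- bin_large: Deep blue bin, fixed, holding mate_large; three alike side by side in any order. Origin: centre of underside; x from the low front lip (robot side) to the back, z up. Outside 230 (x) by 160 (y) mm, walls and floor 5 mm: inner floor at z 5 mm, 220 by 150 mm. Back and sides 100 mm high, front lip 70 mm; sides slope to it over the front 69 mm.
- bin_small: Deep blue bin, fixed, holding mate_small; three alike side by side in any order. Origin: centre of underside; x from the low front lip (robot side) to the back, z up. Outside 230 (x) by 160 (y) mm, walls and floor 5 mm: inner floor at z 5 mm, 220 by 150 mm. Back and sides 100 mm high, front lip 70 mm; sides slope to it over the front 69 mm.
- bin_fittings: Deep blue bin, fixed, holding a pipe elbow; three alike side by side in any order. Origin: centre of underside; x from the low front lip (robot side) to the back, z up. Outside 230 (x) by 160 (y) mm, walls and floor 5 mm: inner floor at z 5 mm, 220 by 150 mm. Back and sides 100 mm high, front lip 70 mm; sides slope to it over the front 69 mm. Nothing goes in it.
- mate_large: Large steel trailer hitch ball standing upside down on its flat crown, shank up, in the back half of its bin, where it stays. Origin: centre of the crown (underside); z up along the shank. Ball 60 mm diameter, centre at z 26 mm; crown 30 mm diameter; flange 44 mm diameter, z 55 to 63 mm; threaded shank 24 mm diameter, z 63 to 108 mm (top). About 0.75 kg. Yaw means nothing. 
- mate_small: Small steel trailer hitch ball standing upside down on its flat crown, shank up, in the back half of its bin, where it stays. Origin: centre of the crown (underside); z up along the shank. Ball 48 mm diameter, centre at z 20 mm; crown 26.5 mm diameter; flange 36 mm diameter, z 43.8 to 51.8 mm; threaded shank 18 mm diameter, z 51.8 to 96.8 mm (top). About 0.42 kg. Yaw means nothing. 
- elbow: Bystander: dark iron pipe elbow, about 82 by 52 mm and 84 mm high, in the third bin. Origin: centre of the underside of its lower collar.
- carton: Bystander: closed cardboard carton 50 by 70 mm, 35 mm high, on the bench between the two hitch balls. Origin: centre of its underside.
- wrench: Bystander: steel wrench 200 mm long lying flat at the right of the bench. Origin: near its middle, on the underside; x along its length.
- tin: Bystander: closed tin 66 mm diameter, 90 mm high, at the left of the bench. Origin: centre of its underside.
Things that resemble listed ones, but are neither listed nor needed, are in the scene too. What is shaped like the ball_large but blue is not meant.

How it is judged (in metres and radians):
At the end, for the whole second after the job is handed in: Each of the two hitch balls stands on the inner floor of the bin that holds its size (crown within 5 mm of the floor's height), shank up within 0.15 rad, at rest (under 0.02 m/s) (x of ball_large in the frame of bin_large between -0.11 and 0.11 m and y of ball_large in the frame of bin_large between -0.075 and 0.075 m and z of ball_large in the frame of bin_large between 0 and 0.01 m and angle between each of ball_large, ball_small's own z axis and vertical below 0.15 rad and linear speed of each of ball_large, ball_small below 0.02 m/s and x of ball_small in the frame of bin_small between -0.11 and 0.11 m and y of ball_small in the frame of bin_small between -0.075 and 0.075 m and z of ball_small in the frame of bin_small between 0 and 0.01 m); the robot touches nothing.
It fails at once if a hitch ball is dropped or plunged into its bin (faster than 0.5 m/s inside it) ((x of ball_large in the frame of bin_large between -0.11 and 0.11 m and y of ball_large in the frame of bin_large between -0.075 and 0.075 m and z of ball_large in the frame of bin_large below 0.1 m and linear speed of ball_large above 0.5 m/s) or (x of ball_small in the frame of bin_small between -0.11 and 0.11 m and y of ball_small in the frame of bin_small between -0.075 and 0.075 m and z of ball_small in the frame of bin_small below 0.1 m and linear speed of ball_small above 0.5 m/s)).
It fails at once if a hitch ball hits or is pressed on its bin with more than 60 N (contact force between ball_large and bin_large above 60 N or contact force between ball_small and bin_small above 60 N).
It fails at once if a hitch ball already in a bin is shifted more than 20 mm or tipped (distance of any of mate_large, mate_small from where it was at the start of the episode above 0.02 m or angle between any of mate_large, mate_small's own z axis and vertical above 0.3 rad).
It fails at once if a bystander (elbow, carton, wrench, tin) is moved more than 30 mm (distance of any of elbow, carton, wrench, tin from where it was at the start of the episode above 0.03 m).
It also fails if it takes over 64 s, if anything falls off the work surface, if the arm or the gripper's body presses on something with over 40 N, if the wrist force passes 120 N, or if a joint passes its speed limit or range.

## Working session

There is one attempt and no reset: what is moved stays moved. The work goes in short steps, Python scripts to look and compute and a shell command to move; the robot and the scene stay as the last step left them, time stands still between calls to the robot, and variables do not carry over. Pictures are saved under pics/ and viewed, at most 10 in all, crops included, and the job is handed in when it is done.

```bash
mkdir -p pics
python3 - <<'E'
from workcell import get_obs, imaging
import cv2,pickle
o=get_obs();print(o['time'],o['tcp_pos'],o['eef_rot'],o['width'],o['ft_force'])
for n in('top','side'):
    f=imaging.grab_frame(n);pickle.dump(f,open(n+'0.pkl','wb'))
    cv2.imwrite(f'pics/{n}0.png',f['pixels'][:,:,::-1]);print(n,f['mtx'],f['R'],f['t'])
E
```

```text
0.0 [ 255.56698669 -569.62739602  230.45159182] [[ 9.12326313e-01  4.09462940e-01 -8.94412032e-04]
 [ 4.09463898e-01 -9.12324747e-01  1.69455798e-03]
 [-1.22135541e-04 -1.91221927e-03 -9.99998164e-01]] 85.22689185034204 [-0.19250478  0.53400128 -0.34772006]
top [[601.62220423   0.         314.63836211]
 [  0.         601.62220423 237.50241891]
 [  0.           0.           1.        ]] [[-1.49604838e-02 -9.99887970e-01  4.81840990e-04]
 [-9.79942476e-01  1.45662807e-02 -1.98747494e-01]
 [ 1.98718210e-01 -3.44553512e-03 -9.80050612e-01]] [ -18.47994435  550.08177528 1492.98988144]
side [[517.66709874   0.         323.53471196]
 [  0.         517.66709874 242.12088636]
 [  0.           0.           1.        ]] [[-0.97179589 -0.2349618  -0.02014222]
 [-0.13356971  0.61880166 -0.77410828]
 [ 0.19434992 -0.74958485 -0.63273269]] [ 517.23647947  107.64919573 1012.20225937]
```

View pics/top0.png

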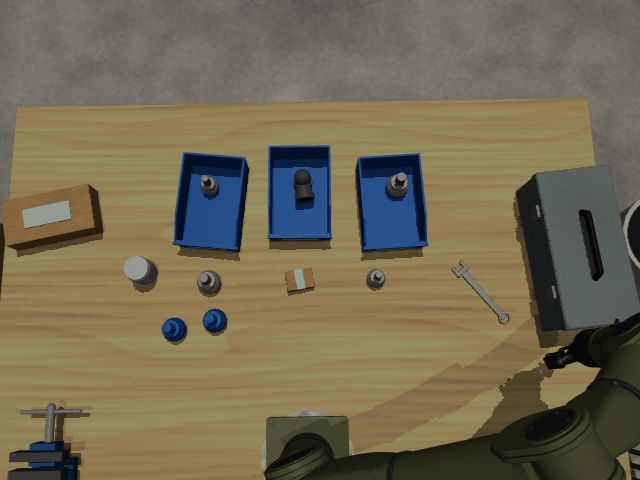

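View pics/side0.png

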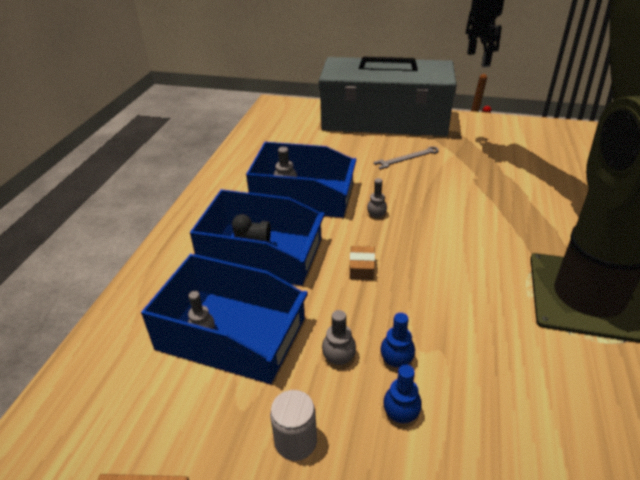

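Top view: candidates are steel ball (208,283), steel ball (376,278), blue decoys (174,329) and (215,320), and mates in the left bin (208,185) and right bin (399,184). The elbow is in the middle bin. The steel ones on the bench are the targets. I'll check sizes in one crop.

Run:
```python
import cv2,pickle,numpy as np
T=pickle.load(open('top0.pkl','rb'))['pixels'];S=pickle.load(open('side0.pkl','rb'))['pixels']
def c(I,x,y,h=32):return cv2.resize(I[y-h:y+h,x-h:x+h],(260,260),interpolation=cv2.INTER_CUBIC)
m=np.vstack([np.hstack([c(T,208,283),c(T,376,278)]+[np.vstack([cv2.resize(c(T,208,185),(130,130)),cv2.resize(c(T,399,184),(130,130))])]*1),
 np.hstack([c(S,340,338),c(S,378,200),np.vstack([cv2.resize(c(S,200,312),(130,130)),cv2.resize(c(S,285,165),(130,130))])])])
cv2.imwrite('pics/crop1.png',m[:,:,::-1])
for n,I,pts in(('top',T,[(208,283),(376,278),(208,185),(399,184)]),('side',S,[(340,338),(378,200),(200,312),(285,165)])):
    h=cv2.cvtColor(I,cv2.COLOR_RGB2HSV);mk=((h[...,1]<70)&(h[...,2]>40)).astype('u1')*255
    k,l,st,ce=cv2.connectedComponentsWithStats(mk)
    for x,y in pts:
        w=l[y-25:y+25,x-25:x+25];i=np.bincount(w[w>0]).argmax();print(n,(x,y),st[i],ce[i].round(1))
```

```text
top (208, 283) [197 271  24  22 369] [208.2 281.3]
top (376, 278) [367 269  18  19 236] [375.7 277.8]
top (208, 185) [201 175  18  19 211] [208.6 184.6]
top (399, 184) [387 172  22  24 327] [397.5 184.1]
side (340, 338) [323 326  32  38 820] [338.4 346.1]
side (378, 200) [368 192  18  24 272] [376.6 204.4]
side (200, 312) [188 306  26  22 321] [200.3 317. ]
side (285, 165) [274 160  23  16 229] [284.1 169. ]
```

View pics/crop1.png

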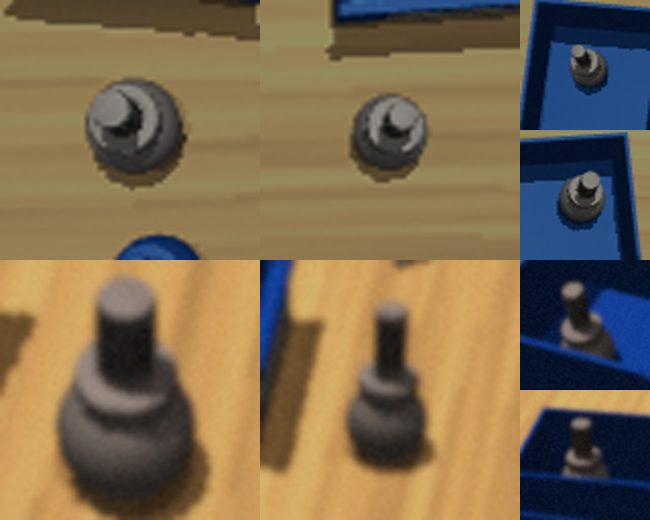

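The crop shows the left bench ball is the larger one and the right is the smaller. The left-bin mate (208,185) looks small and the right-bin mate (399,184) large. Next I'll triangulate to confirm.

```bash
cat > h.py <<'E'
import cv2,pickle,numpy as np
def P(f):return f['mtx']@np.c_[f['R'],f['t']]
def tri(fa,a,fb,b):
    X=cv2.triangulatePoints(P(fa),P(fb),np.float64(a),np.float64(b));return (X[:3]/X[3]).ravel()
def cast(f,p,z):
    d=f['R'].T@np.linalg.solve(f['mtx'],[p[0],p[1],1]);c=-f['R'].T@f['t'];return c+d*(z-c[2])/d[2]
def proj(f,X):
    x=P(f)@np.r_[X,1];return x[:2]/x[2]
E
python3 - <<'E'
from h import *
T=pickle.load(open('top0.pkl','rb'));S=pickle.load(open('side0.pkl','rb'))
for n,a,b in(('L',(203.6,277.6),(339.3,314.1)),('S',(379,274.6),(378.2,180)),('mS',(205.5,177.6),(193.6,293.8)),('mL',(401.5,175.6),(282.5,149.3))):
    X=tri(T,a,S,b);print(n,X.round(1),'reproj',(proj(T,X)-a).round(1),(proj(S,X)-b).round(1))
h=cv2.cvtColor(T['pixels'],cv2.COLOR_RGB2HSV);m=cv2.inRange(h,(105,120,20),(125,255,255));m=cv2.morphologyEx(m,cv2.MORPH_CLOSE,np.ones((5,5)))
for c in cv2.findContours(m,cv2.RETR_EXTERNAL,cv2.CHAIN_APPROX_NONE)[0]:
    if cv2.contourArea(c)>3000:
        q=cv2.approxPolyDP(cv2.convexHull(c),3,True)[:,0];print(q.tolist())
        for p in q:print('  ',cast(T,p,100 if p[1]<200 else 70).round(0),end='')
        print()
# ball diameters on bench/in bins from mask widths at centre height
for n,p,w,z in(('L',(208.2,281.3),24,26),('S',(375.7,277.8),18.5,20),('mS',(208.6,184.6),18.5,25),('mL',(397.5,184.1),23,31)):
    X=cast(T,p,z);print(n,'width mm',w*(T['R']@X+T['t'])[2]/T['mtx'][0,0])
E
```

```text
L [443.2 247.1 108.2] reproj [-0.  -0.2] [0.3 0.1]
S [ 446.1 -184.2   96.8] reproj [-0.  -0.3] [0.4 0.1]
mS [700.8 249.2 101.4] reproj [-0.1 -0.3] [0.5 0.1]
mL [ 693.7 -248.5  113.2] reproj [0.  0.2] [-0.3 -0.1]
[[419, 153], [427, 245], [363, 251], [358, 157]]
   [ 758. -298.  100.]   [ 523. -312.   70.]   [ 510. -149.   70.]   [ 750. -141.  100.]
[[183, 152], [244, 158], [248, 172], [238, 251], [173, 244]]
   [770. 309. 100.]   [751. 152. 100.]   [714. 141. 100.]   [515. 168.  70.]   [535. 334.  70.]
[[329, 146], [331, 237], [271, 240], [269, 146]]
   [781. -67. 100.]   [547. -68.  70.]   [542.  85.  70.]   [783.  87. 100.]
L width mm 62.02955430859683
S width mm 48.062305499315286
mS width mm 49.43309272300335
mL width mm 61.239213123172625
```

Heights check out (108.2, 96.8, and +5 mm in the bins) and so do the diameters (62/48 and 61/49). So the large ball at (443,247) goes to the right bin, centre about (635,-225), and the small ball at (446,-184) goes to the left bin, centre about (643,241). I'll do the small ball first, with the fingers closing along world y.

```bash
python3 -m crank '[[[0.2,0.4,0],[0,0,-0.2]],[[0.5,1.0,0],[0,0,-0.4]],[[0.9,1.8,0],[0,0,-0.7]],[[1.3,2.6,0],[0,0,-1.0]],[[1.7,3.5,0],[0,0,-1.4]],[[2.1,4.3,0],[0,0,-1.7]],[[2.5,5.1,-0.2],[0,0,-2.0]],[[2.9,5.9,-0.4],[0,0,-2.3]],[[3.3,6.7,-0.6],[0,0,-2.6]],[[3.6,7.3,-0.8],[0,0,-2.8]],[[3.8,7.72,-1.0],[0,0,-3.0]],[[3.8,7.72,-1.0],[0,0,-3.02]]]' 85; python3 -m crank '[[[0,0,0],[0,0,0]],[[0,0,0],[0,0,0]],[[0,0,0],[0,0,0]]]'
python3 - <<'E'
from workcell import get_obs,imaging
import cv2
o=get_obs();print(o['tcp_pos'],o['eef_rot'].round(3),o['qpos'])
a=[imaging.grab_frame(n)['pixels'] for n in('top','side')]
import numpy as np
cv2.imwrite('pics/a1.png',np.hstack([cv2.resize(a[0][180:380,260:460],(400,400)),cv2.resize(a[1][80:280,280:480],(400,400))])[:,:,::-1])
E
```

```text
time: 1.3
tcp_pos: [447.0, -179.7, 180.1]
eef_rot: [[1.0, 0.007, -0.001], [0.007, -1.0, 0.003], [-0.001, -0.003, -1.0]]
ft_force: [0.6, -0.8, -0.4]
width: 84.9
finger_force: 0.0
time: 1.6
tcp_pos: [445.4, -185.7, 181.6]
eef_rot: [[1.0, -0.002, 0.0], [-0.002, -1.0, -0.001], [0.0, 0.001, -1.0]]
ft_force: [-0.9, -0.5, -0.3]
width: 84.7
finger_force: 0.0
[ 445.40617141 -185.71360766  181.62054109] [[ 1.    -0.002  0.   ]
 [-0.002 -1.    -0.001]
 [ 0.     0.001 -1.   ]] [ 17.6106816   33.60552543  -0.75526233 117.15003247   0.9448078
  29.22310502 -73.97596982]
```

View pics/a1.png

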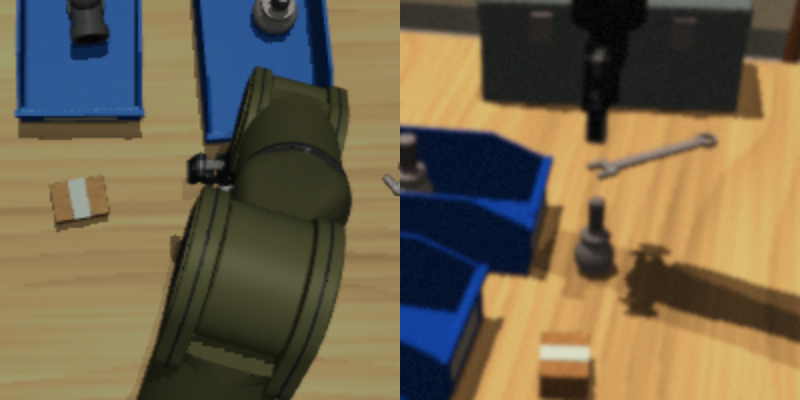

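The gripper is above the small ball: in the right (side) panel, fingers at about (597,130) and shank at (597,210). Descending.

```bash
python3 -m crank '[[[0,0,-0.3],[0,0,0]],[[0,0,-0.7],[0,0,0]],[[0,0,-1.1],[0,0,0]],[[0,0,-1.5],[0,0,0]],[[0,0,-1.8],[0,0,0]],[[0,0,-2.1],[0,0,0]],[[0,0,-2.3],[0,0,0]],[[0,0,-2.44],[0,0,0]],[[0,0,-2.44],[0,0,0]],[[0,0,-2.44],[0,0,0]],[[0,0,-2.44],[0,0,0]]]'; python3 -m crank '[[[0,0,0],[0,0,0]],[[0,0,0],[0,0,0]],[[0,0,0],[0,0,0]],[[0,0,0],[0,0,0]],[[0,0,0],[0,0,0]],[[0,0,0],[0,0,0]],[[0,0,0],[0,0,0]],[[0,0,0],[0,0,0]],[[0,0,0],[0,0,0]],[[0,0,0],[0,0,0]]]' 0
```

```text
time: 2.8
tcp_pos: [446.3, -184.4, 59.9]
eef_rot: [[1.0, 0.0, 0.001], [0.0, -1.0, -0.0], [0.001, 0.0, -1.0]]
ft_force: [-0.5, -0.4, 0.3]
width: 84.7
finger_force: 0.0
time: 3.8
tcp_pos: [445.9, -184.4, 59.5]
eef_rot: [[1.0, -0.0, 0.0], [-0.0, -1.0, -0.0], [0.0, 0.0, -1.0]]
ft_force: [-1.2, -0.2, 4.8]
width: 16.4
finger_force: 58.4
```

Gripped (width 16.4, 58 N). Lifting.

```bash
python3 -m crank '[[[0,0,0.1],[0,0,0]],[[0,0,0.2],[0,0,0]],[[0,0,0.4],[0,0,0]],[[0,0,0.7],[0,0,0]],[[0,0,1.0],[0,0,0]],[[0,0,1.4],[0,0,0]],[[0,0,1.8],[0,0,0]],[[0,0,2.2],[0,0,0]],[[0,0,2.5],[0,0,0]],[[0,0,2.7],[0,0,0]],[[0,0,2.8],[0,0,0]],[[0,0,2.8],[0,0,0]]]'
python3 - <<'E'
from workcell import get_obs,imaging
import cv2,pickle
f=imaging.grab_frame('side');pickle.dump(f,open('s1.pkl','wb'));a=f['pixels']
cv2.imwrite('pics/b1.png',cv2.resize(a[60:260,280:480],(400,400))[:,:,::-1])
E
```

```text
time: 5.0
tcp_pos: [445.9, -184.2, 199.7]
eef_rot: [[1.0, 0.0, 0.001], [0.0, -1.0, -0.0], [0.001, 0.0, -1.0]]
ft_force: [0.2, 0.2, -5.5]
width: 16.9
finger_force: 58.6
```

View pics/b1.png

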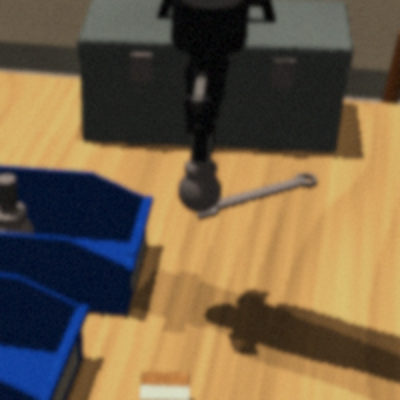

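The ball hangs upright at (200,190) in the crop. Carry it to above the front half of the left bin, (601,240): shift (3.1, 8.48).

```bash
python3 -m crank '[[[0.05,0.1,0],[0,0,0]],[[0.15,0.3,0],[0,0,0]],[[0.3,0.7,0],[0,0,0]],[[0.5,1.2,0],[0,0,0]],[[0.7,1.8,0],[0,0,0]],[[0.9,2.4,0],[0,0,0]],[[1.1,3.0,0],[0,0,0]],[[1.3,3.6,0],[0,0,0]],[[1.55,4.2,0],[0,0,0]],[[1.75,4.8,0],[0,0,0]],[[2.0,5.4,0],[0,0,0]],[[2.2,6.0,0],[0,0,0]]]'; python3 -m crank '[[[0.2,0.6,0],[0,0,0]],[[0.4,1.1,0],[0,0,0]],[[0.6,1.6,0],[0,0,0]],[[0.75,2.0,0],[0,0,0]],[[0.85,2.3,0],[0,0,0]],[[0.9,2.45,0],[0,0,0]],[[0.9,2.48,0],[0,0,0]],[[0.9,2.48,0],[0,0,0]],[[0.9,2.48,0],[0,0,0]]]'
python3 - <<'E'
from workcell import get_obs,imaging
import cv2,pickle,numpy as np
o=get_obs();print(o['qpos'].round(0))
a=[imaging.grab_frame(n)['pixels'] for n in('top','side')]
cv2.imwrite('pics/c1.png',np.hstack([cv2.resize(a[0][120:320,120:320],(400,400)),cv2.resize(a[1][180:380,120:320],(400,400))])[:,:,::-1])
E
```

```text
time: 6.25
tcp_pos: [555.9, 118.6, 198.6]
eef_rot: [[1.0, 0.002, -0.001], [0.002, -1.0, 0.0], [-0.001, -0.0, -1.0]]
ft_force: [0.6, -0.9, -3.5]
width: 16.6
finger_force: 58.7
time: 7.15
tcp_pos: [600.6, 238.3, 199.1]
eef_rot: [[1.0, -0.001, -0.001], [-0.001, -1.0, -0.001], [-0.001, 0.001, -1.0]]
ft_force: [0.5, -0.3, -3.5]
width: 16.6
finger_force: 58.8
[ -28.   43.    5.   88.   -4.   49. -112.]
```

View pics/c1.png

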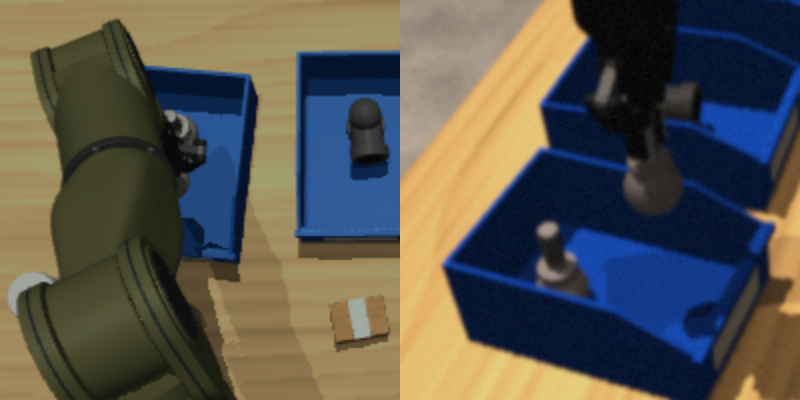

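In the side panel the held ball at (652,185) is over the front of the left bin, clear of the mate at (558,265). Lowering to 6 mm above the floor, then creeping.

```bash
python3 -m crank '[[[0,0,-0.15],[0,0,0]],[[0,0,-0.4],[0,0,0]],[[0,0,-0.7],[0,0,0]],[[0,0,-1.0],[0,0,0]],[[0,0,-1.3],[0,0,0]],[[0,0,-1.6],[0,0,0]],[[0,0,-1.9],[0,0,0]],[[0,0,-2.15],[0,0,0]],[[0,0,-2.35],[0,0,0]],[[0,0,-2.5],[0,0,0]],[[0,0,-2.58],[0,0,0]],[[0,0,-2.58],[0,0,0]]]'; python3 -m crank '[[[0,0,-0.02],[0,0,0]],[[0,0,-0.04],[0,0,0]],[[0,0,-0.06],[0,0,0]],[[0,0,-0.08],[0,0,0]],[[0,0,-0.1],[0,0,0]],[[0,0,-0.1],[0,0,0]],[[0,0,-0.1],[0,0,0]]]'
```

```text
time: 8.45
tcp_pos: [600.8, 239.7, 69.9]
eef_rot: [[1.0, 0.0, -0.0], [0.0, -1.0, -0.0], [-0.0, 0.0, -1.0]]
ft_force: [0.0, 0.6, -3.7]
width: 16.9
finger_force: 58.8
time: 9.15
tcp_pos: [600.9, 239.8, 65.3]
eef_rot: [[1.0, 0.0, 0.0], [0.0, -1.0, -0.0], [0.0, 0.0, -1.0]]
ft_force: [0.3, -0.6, -3.7]
width: 16.4
finger_force: 58.8
```

```bash
python3 -m crank '[[[0,0,-0.01],[0,0,0]],[[0,0,-0.02],[0,0,0]],[[0,0,-0.02],[0,0,0]],[[0,0,-0.02],[0,0,0]]]'
```

```text
time: 9.55
tcp_pos: [601.1, 239.8, 64.6]
eef_rot: [[1.0, 0.0, 0.0], [0.0, -1.0, 0.0], [0.0, -0.0, -1.0]]
ft_force: [-0.6, -0.2, -1.1]
width: 16.7
finger_force: 59.1
```

Contact has begun, since the load is coming off. A touch more, then open to 50 mm and rise.

```bash
python3 -m crank '[[[0,0,-0.01],[0,0,0]],[[0,0,-0.01],[0,0,0]],[[0,0,-0.01],[0,0,0]]]'; python3 -m crank '[[[0,0,0],[0,0,0]],[[0,0,0],[0,0,0]],[[0,0,0],[0,0,0]],[[0,0,0],[0,0,0]],[[0,0,0],[0,0,0]],[[0,0,0],[0,0,0]],[[0,0,0],[0,0,0]]]' 50;  python3 -m crank '[[[0,0,0.1],[0,0,0]],[[0,0,0.3],[0,0,0]],[[0,0,0.6],[0,0,0]],[[0,0,0.9],[0,0,0]],[[0,0,1.3],[0,0,0]],[[0,0,1.7],[0,0,0]],[[0,0,2.1],[0,0,0]],[[0,0,2.4],[0,0,0]],[[0,0,2.6],[0,0,0]],[[0,0,2.7],[0,0,0]],[[0,0,2.7],[0,0,0]]]'
```

```text
time: 9.85
tcp_pos: [601.2, 239.8, 64.6]
eef_rot: [[1.0, 0.0, 0.001], [0.0, -1.0, 0.0], [0.001, -0.0, -1.0]]
ft_force: [-2.4, -1.0, 6.4]
width: 16.9
finger_force: 59.5
time: 10.55
tcp_pos: [600.9, 239.8, 63.8]
eef_rot: [[1.0, 0.0, 0.0], [0.0, -1.0, -0.0], [0.0, 0.0, -1.0]]
ft_force: [-0.2, 1.3, 0.6]
width: 49.9
finger_force: 0.0
time: 11.65
tcp_pos: [601.2, 239.9, 199.7]
eef_rot: [[1.0, 0.0, 0.001], [0.0, -1.0, 0.0], [0.001, -0.0, -1.0]]
ft_force: [-0.3, -0.3, 0.2]
width: 49.9
finger_force: 0.0
```

```bash
python3 -m crank '[[[-0.2,0,0],[0,0,0]],[[-0.6,0,0],[0,0,0]],[[-1.1,0.05,0],[0,0,0]],[[-1.6,0.1,0],[0,0,0]],[[-2.1,0.15,0],[0,0,0]],[[-2.5,0.15,0],[0,0,0]],[[-2.8,0.15,0],[0,0,0]],[[-3.0,0.15,0],[0,0,0]],[[-3.15,0.15,0],[0,0,0]],[[-3.15,0.15,0],[0,0,0]],[[-3.15,0.15,0],[0,0,0]],[[-3.15,0.15,0],[0,0,0]]]' 85
python3 - <<'E'
from workcell import get_obs,imaging
import cv2,pickle,numpy as np
o=get_obs();print(o['qpos'].round(0))
a=[imaging.grab_frame(n)['pixels'] for n in('top','side')]
cv2.imwrite('pics/d1.png',np.hstack([cv2.resize(a[0][130:330,120:320],(400,400)),cv2.resize(a[1][180:430,140:390],(400,400))])[:,:,::-1])
E
```

```text
time: 12.85
tcp_pos: [444.3, 247.2, 198.8]
eef_rot: [[1.0, -0.001, 0.001], [-0.001, -1.0, 0.0], [0.001, -0.0, -1.0]]
ft_force: [0.5, 0.7, 0.6]
width: 85.5
finger_force: 0.0
[ -37.   34.    5.  112.   -5.   34. -119.]
```

View pics/d1.png

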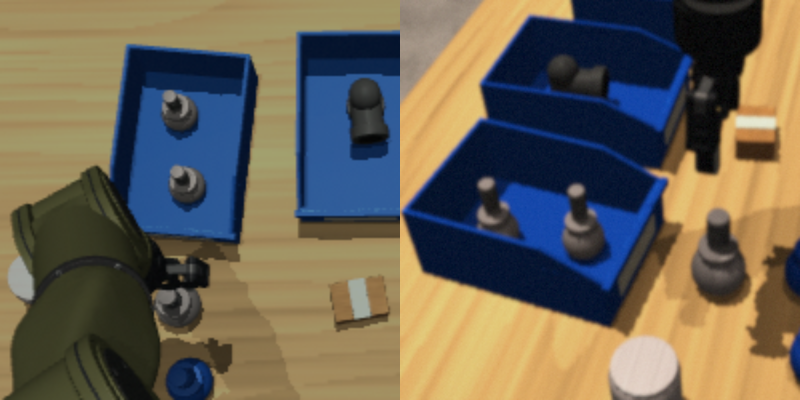

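The small ball stands upright in the left bin beside its mate: (183,185) in the top panel, (580,225) in the side panel. The gripper is over the large ball. Descending to TCP z 71 to grasp.

```bash
python3 -m crank '[[[0,0,-0.3],[0,0,0]],[[0,0,-0.7],[0,0,0]],[[0,0,-1.1],[0,0,0]],[[0,0,-1.5],[0,0,0]],[[0,0,-1.9],[0,0,0]],[[0,0,-2.2],[0,0,0]],[[0,0,-2.4],[0,0,0]],[[0,0,-2.56],[0,0,0]],[[0,0,-2.56],[0,0,0]],[[0,0,-2.56],[0,0,0]],[[0,0,-2.56],[0,0,0]]]'; python3 -m crank '[[[0,0,0],[0,0,0]],[[0,0,0],[0,0,0]],[[0,0,0],[0,0,0]],[[0,0,0],[0,0,0]],[[0,0,0],[0,0,0]],[[0,0,0],[0,0,0]],[[0,0,0],[0,0,0]],[[0,0,0],[0,0,0]],[[0,0,0],[0,0,0]],[[0,0,0],[0,0,0]]]' 0
```

```text
time: 14.05
tcp_pos: [443.9, 247.5, 71.4]
eef_rot: [[1.0, 0.0, 0.001], [0.0, -1.0, 0.001], [0.001, -0.001, -1.0]]
ft_force: [0.4, -0.5, 0.8]
width: 84.9
finger_force: 0.0
time: 15.05
tcp_pos: [443.6, 247.9, 71.0]
eef_rot: [[1.0, 0.001, 0.001], [0.001, -1.0, 0.001], [0.001, -0.001, -1.0]]
ft_force: [-1.0, 2.0, 5.8]
width: 22.8
finger_force: 58.7
```

```bash
python3 -m crank '[[[0,0,0.1],[0,0,0]],[[0,0,0.2],[0,0,0]],[[0,0,0.4],[0,0,0]],[[0,0,0.7],[0,0,0]],[[0,0,1.0],[0,0,0]],[[0,0,1.4],[0,0,0]],[[0,0,1.8],[0,0,0]],[[0,0,2.2],[0,0,0]],[[0,0,2.5],[0,0,0]],[[0,0,2.7],[0,0,0]],[[0,0,2.8],[0,0,0]],[[0,0,2.8],[0,0,0]]]'
```

```text
time: 16.25
tcp_pos: [443.3, 247.1, 211.1]
eef_rot: [[1.0, -0.0, 0.0], [-0.0, -1.0, -0.0], [0.0, 0.0, -1.0]]
ft_force: [-0.1, -0.2, -6.8]
width: 23.0
finger_force: 59.3
```

Held (23 mm wide, 7 N load). Carry to (593,-218) in the right bin: shift (3.0, -9.3).

```bash
python3 -m crank '[[[0.05,-0.1,0],[0,0,0]],[[0.1,-0.3,0],[0,0,0]],[[0.2,-0.7,0],[0,0,0]],[[0.4,-1.2,0],[0,0,0]],[[0.6,-1.8,0],[0,0,0]],[[0.8,-2.4,0],[0,0,0]],[[1.0,-3.0,0],[0,0,0]],[[1.2,-3.6,0],[0,0,0]],[[1.4,-4.2,0],[0,0,0]],[[1.6,-4.8,0],[0,0,0]],[[1.8,-5.4,0],[0,0,0]],[[2.0,-6.0,0],[0,0,0]]]'; python3 -m crank '[[[0.2,-0.6,0],[0,0,0]],[[0.4,-1.2,0],[0,0,0]],[[0.55,-1.8,0],[0,0,0]],[[0.7,-2.3,0],[0,0,0]],[[0.8,-2.7,0],[0,0,0]],[[0.9,-3.0,0],[0,0,0]],[[1.0,-3.2,0],[0,0,0]],[[1.0,-3.3,0],[0,0,0]],[[1.0,-3.3,0],[0,0,0]],[[1.0,-3.3,0],[0,0,0]],[[1.0,-3.3,0],[0,0,0]]]'
python3 - <<'E'
from workcell import get_obs,imaging
import cv2,pickle,numpy as np
a=[imaging.grab_frame(n)['pixels'] for n in('top','side')]
cv2.imwrite('pics/e1.png',np.hstack([cv2.resize(a[0][130:330,310:510],(400,400)),cv2.resize(a[1][60:260,210:410],(400,400))])[:,:,::-1])
E
```

```text
time: 17.45
tcp_pos: [542.7, -55.5, 210.0]
eef_rot: [[1.0, -0.001, -0.002], [-0.001, -1.0, -0.001], [-0.002, 0.001, -1.0]]
ft_force: [0.3, 0.4, -7.4]
width: 22.6
finger_force: 59.4
time: 18.55
tcp_pos: [593.3, -216.2, 210.7]
eef_rot: [[1.0, 0.002, -0.0], [0.002, -1.0, 0.001], [-0.0, -0.001, -1.0]]
ft_force: [-0.2, -0.3, -7.3]
width: 22.6
finger_force: 59.4
```

View pics/e1.png

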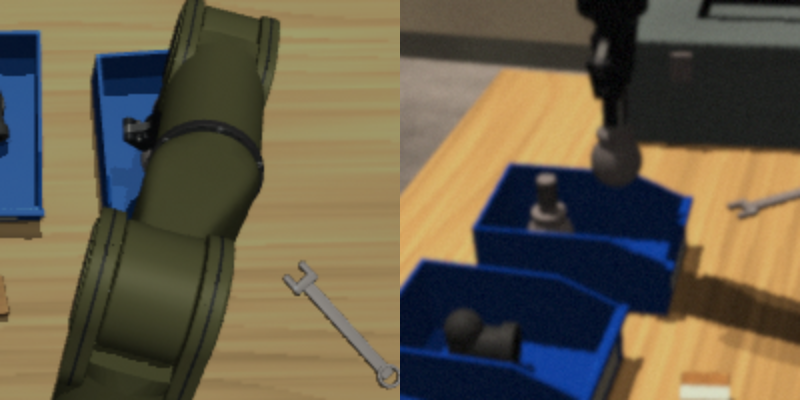

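The large ball hangs upright at (617,160) in the side panel, over the front of the right bin and clear of the mate at (547,205). Lowering it the same way: contact expected 135 mm down.

```bash
python3 -m crank '[[[0,0,-0.15],[0,0,0]],[[0,0,-0.4],[0,0,0]],[[0,0,-0.7],[0,0,0]],[[0,0,-1.0],[0,0,0]],[[0,0,-1.3],[0,0,0]],[[0,0,-1.6],[0,0,0]],[[0,0,-1.9],[0,0,0]],[[0,0,-2.15],[0,0,0]],[[0,0,-2.35],[0,0,0]],[[0,0,-2.5],[0,0,0]],[[0,0,-2.58],[0,0,0]],[[0,0,-2.58],[0,0,0]]]'; python3 -m crank '[[[0,0,-0.02],[0,0,0]],[[0,0,-0.04],[0,0,0]],[[0,0,-0.06],[0,0,0]],[[0,0,-0.08],[0,0,0]],[[0,0,-0.1],[0,0,0]],[[0,0,-0.1],[0,0,0]],[[0,0,-0.1],[0,0,0]]]'
```

```text
time: 19.85
tcp_pos: [593.3, -217.7, 81.4]
eef_rot: [[1.0, 0.0, -0.0], [0.0, -1.0, 0.0], [-0.0, -0.0, -1.0]]
ft_force: [-1.2, -0.5, -6.6]
width: 22.4
finger_force: 59.4
time: 20.55
tcp_pos: [593.4, -217.7, 76.8]
eef_rot: [[1.0, 0.0, -0.0], [0.0, -1.0, -0.0], [-0.0, 0.0, -1.0]]
ft_force: [-0.7, 0.5, -6.6]
width: 22.5
finger_force: 59.4
```

```bash
python3 -m crank '[[[0,0,-0.01],[0,0,0]],[[0,0,-0.02],[0,0,0]],[[0,0,-0.02],[0,0,0]],[[0,0,-0.02],[0,0,0]]]'
```

```text
time: 20.95
tcp_pos: [593.6, -217.7, 76.2]
eef_rot: [[1.0, 0.0, 0.0], [0.0, -1.0, -0.0], [0.0, 0.0, -1.0]]
ft_force: [-0.8, 0.5, -3.0]
width: 22.9
finger_force: 59.6
```

```bash
python3 -m crank '[[[0,0,-0.01],[0,0,0]],[[0,0,-0.01],[0,0,0]],[[0,0,-0.01],[0,0,0]]]'; python3 -m crank '[[[0,0,0],[0,0,0]],[[0,0,0],[0,0,0]],[[0,0,0],[0,0,0]],[[0,0,0],[0,0,0]],[[0,0,0],[0,0,0]],[[0,0,0],[0,0,0]],[[0,0,0],[0,0,0]]]' 55;  python3 -m crank '[[[0,0,0.1],[0,0,0]],[[0,0,0.3],[0,0,0]],[[0,0,0.6],[0,0,0]],[[0,0,0.9],[0,0,0]],[[0,0,1.3],[0,0,0]],[[0,0,1.7],[0,0,0]],[[0,0,2.1],[0,0,0]],[[0,0,2.4],[0,0,0]],[[0,0,2.6],[0,0,0]],[[0,0,2.7],[0,0,0]],[[0,0,2.7],[0,0,0]]]'
python3 -m crank '[[[-0.3,0.3,0],[0,0,0]],[[-0.8,0.8,0],[0,0,0]],[[-1.3,1.3,0],[0,0,0]],[[-1.8,1.8,0],[0,0,0]],[[-2.2,2.2,0],[0,0,0]],[[-2.5,2.5,0],[0,0,0]],[[-2.7,2.7,0],[0,0,0]],[[-2.8,2.8,0],[0,0,0]],[[-2.8,2.8,0],[0,0,0]],[[-2.8,2.8,0],[0,0,0]]]'
python3 - <<'E'
from workcell import imaging
import cv2
a={n:imaging.grab_frame(n)['pixels'] for n in('top','side')}
import numpy as np
cv2.imwrite('pics/f1.png',np.hstack([cv2.resize(a['top'],(400,300)),cv2.resize(a['side'],(400,300))])[:,:,::-1])
b=np.vstack([np.hstack([cv2.resize(a['top'][130:300,150:450],(450,255)),cv2.resize(a['top'][140:260,340:440],(300,255))]),np.hstack([cv2.resize(a['side'][120:390,130:430],(375,338)),cv2.resize(a['side'][120:230,230:360],(375,338))])])
cv2.imwrite('pics/f2.png',b[:,:,::-1])
E
```

```text
time: 21.25
tcp_pos: [593.8, -217.8, 76.1]
eef_rot: [[1.0, 0.0, 0.001], [0.0, -1.0, -0.0], [0.001, 0.0, -1.0]]
ft_force: [-1.9, 0.5, 5.1]
width: 22.5
finger_force: 60.2
time: 21.95
tcp_pos: [593.4, -217.7, 75.3]
eef_rot: [[1.0, 0.0, -0.0], [0.0, -1.0, -0.0], [-0.0, 0.0, -1.0]]
ft_force: [-0.0, 0.7, -0.1]
width: 54.7
finger_force: 0.0
time: 23.05
tcp_pos: [593.7, -217.8, 211.2]
eef_rot: [[1.0, 0.0, 0.001], [0.0, -1.0, -0.0], [0.001, 0.0, -1.0]]
ft_force: [-0.5, -0.0, -0.1]
width: 55.0
finger_force: 0.0
time: 24.05
tcp_pos: [454.0, -78.3, 210.2]
eef_rot: [[1.0, -0.0, 0.001], [-0.0, -1.0, -0.0], [0.001, 0.0, -1.0]]
ft_force: [-0.1, 0.2, 0.2]
width: 55.2
finger_force: 0.0
```

View pics/f2.png

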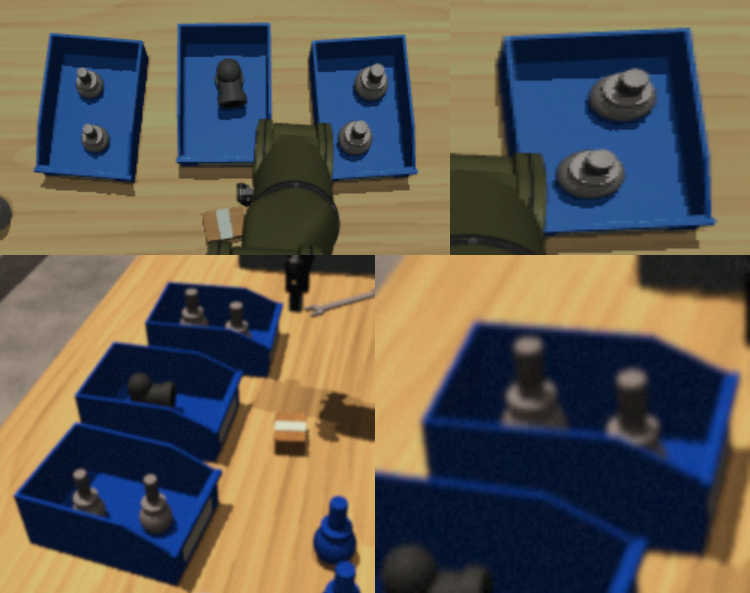

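Both balls stand upright beside their mates: small pair in the left bin (90,85)/(95,138), large pair in the right bin (372,82)/(355,138). The mates look undisturbed and the gripper is clear, so I'm handing in.

```bash
python3 -c "
from workcell import order
print(order.sign_off())"
```

```text
the job is handed in; nothing more can be done
None
```

Both hitch balls were lowered gently and stand upright in their bins, the large one on the right and the small one on the left; the job was handed in at about 24 s, and no verdict was returned.

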